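# Tip the rejected nuts into the covered reject pot

## Task

The round pot beside a black knob is the reject pot and its cover is shut. Pull the knob up against its spring, turn it so that the cover swings clear of the pot, and let it drop into its open notch; then pick up the tin with the spout, tip it over the pot so that all six nuts end up in the pot, and stand the empty tin upright on the blue floor. Leave the clamps, the pin, the orange cap and the plain square tin where they are.

Things in the scene. Friction and masses are not known exactly. Their poses are not given: they have to be found in the camera images.
- pot: Reject pot: fixed, upright, round galvanised pot, outer diameter 96 mm, wall 3 mm (mouth 90 mm), rim 80 mm high, floor 4 mm thick. Origin on the pot's axis at floor level, z up. The post that carries the cover and knob stands 90 mm from the pot's axis along the pot's +x. The pot is fastened to the floor; its place and its yaw (x axis turned up to 0.9 rad either way from pointing straight away from the robot) vary.
- pot_mouth (a point): Centre of the pot's mouth, at rim height (80 mm).
- knob_grip (a point): Point on the axis of the black round knob (32 mm diameter, 32 mm tall, this point 14 mm below its top; upright axis over the post), at the height to grip. With the cover down it is 118 mm above the floor and the knob's underside 100 mm; below that a 14 mm shaft and the cover's arm, whose top is 87 mm above the floor. Knob, arm and cover are one rigid piece.
- cover_centre (a point): Centre of the top of the cover, a flat 100 mm disc, 4 mm thick, top 87 mm above the floor when down. Over the pot when shut, 90 mm from the knob's axis.
- swing (a joint): Turn of knob and cover about the post (rad), anticlockwise seen from above: 0 = shut notch, 1.2 = open notch (cover wholly clear of the mouth); stops at -0.1 and 1.3. A peg in a notch lets it turn only about 0.2 either way unless the knob is pulled up. Released anywhere between about 0.95 and 1.3 it drops into the open notch by itself. Turns freely when up.
- knob (a joint): Pull of the knob and cover (m): 0 = down in a notch, positive = pulled straight up, stop at 0.025. It must be up 0.010 or more to turn. A spring and the weight pull it down with about 6 N at 0 and 9 N at 0.015; let go, it drops by itself, into a notch if over one. Resting on a land between the notches it reads about 0.007.
- tin: Pouring tin: loose, open-topped galvanised tin, 56 mm high, with two flat parallel upright sides 56 mm apart (faces at y = +28 and -28 mm, 3 mm thick): grip it across these. Back wall upright at x = -28 mm; front wall slopes outwards from x = +28 mm at the floor to the spout lip at x = +68 mm at rim height, 35 degrees off upright. Weighs about 0.22 kg, plus the nuts. Origin at the underside, midway between the sides, z up; the spout points to the tin's +x.
- tin_grip (a point): Point in the tin 35 mm above its underside, over its origin, midway between the flat sides: where to grip.
- tin_lip (a point): Middle of the spout lip (tin frame +68, 0, +56 mm).
- nut0: Galvanised hexagon nut, about 24 mm across, 14 mm thick, 30 g, starts in the tin (four on its floor, two on top of them). Origin at the middle of one flat face. Slides easily on the tin (friction about 0.35).
- nut1: Galvanised hexagon nut, about 24 mm across, 14 mm thick, 30 g, starts in the tin (four on its floor, two on top of them). Origin at the middle of one flat face. Slides easily on the tin (friction about 0.35).
- nut2: Galvanised hexagon nut, about 24 mm across, 14 mm thick, 30 g, starts in the tin (four on its floor, two on top of them). Origin at the middle of one flat face. Slides easily on the tin (friction about 0.35).
- nut3: Galvanised hexagon nut, about 24 mm across, 14 mm thick, 30 g, starts in the tin (four on its floor, two on top of them). Origin at the middle of one flat face. Slides easily on the tin (friction about 0.35).
- nut4: Galvanised hexagon nut, about 24 mm across, 14 mm thick, 30 g, starts in the tin (four on its floor, two on top of them). Origin at the middle of one flat face. Slides easily on the tin (friction about 0.35).
- nut5: Galvanised hexagon nut, about 24 mm across, 14 mm thick, 30 g, starts in the tin (four on its floor, two on top of them). Origin at the middle of one flat face. Slides easily on the tin (friction about 0.35).
- clamp0: Bystander: galvanised beam clamp, C shape, 56 x 40 mm and 70 mm high, loose. Origin at the centre of its underside.
- clamp1: Bystander: galvanised beam clamp, C shape, 56 x 40 mm and 70 mm high, loose. Origin at the centre of its underside.
- clamp2: Bystander: galvanised beam clamp, C shape, 56 x 40 mm and 70 mm high, loose. Origin at the centre of its underside.
- pin: Bystander: rusty joint pin lying along its x, 110 mm long, 26 mm across its square collars. Origin at the centre of its underside.
- cap: Bystander: orange plastic guardrail cap, 60 mm diameter, 50 mm high. Origin at the centre of its underside.
- square_tin: Bystander: plain square empty tin without a spout, 56 x 56 mm, 75 mm high. Origin at the centre of its underside.
Mind the look-alikes: they are no part of the job. What is shaped like the tin but brown or pink is not meant. What is shaped like the pot but yellow is not meant.

How it is judged:
On the way, in this order (a step that is already met when the one before it is completed fails the run):
1. the knob has been pulled up, turned and let down into the open notch, so the cover is clear of the pot (value of joint swing above 1.05 rad and value of joint knob below 0.004 m), for 0.2 s.
2. the tin is tipped over the pot's mouth (more than 50 degrees, lip within 70 mm of the mouth's centre and above the rim) (angle between tin's own z axis and vertical above 0.87 rad and horizontal distance between tin_lip and pot_mouth below 0.07 m and height (world z) of tin_lip above 0.08 m), for 0.1 s.
At the end, for the whole second after the job is handed in: The cover is down in its open notch (turned more than 1.05 rad, knob within 4 mm of fully down); all six nuts lie at rest in the pot, below its rim; the tin stands at rest, upright (within 0.1 rad) on the floor, released (all of step 1 and horizontal distance between each of nut0, nut1, nut2, nut3, nut4, nut5 and pot_mouth below 0.046 m and height (world z) of each of nut0, nut1, nut2, nut3, nut4, nut5 below 0.076 m and linear speed of each of nut0, nut1, nut2, nut3, nut4, nut5 below 0.05 m/s and angle between tin's own z axis and vertical below 0.1 rad and height (world z) of tin between -0.006 and 0.006 m and linear speed of tin below 0.02 m/s); the robot touches nothing.
It fails at once if a bystander (clamp, pin, orange cap or plain square tin) is shifted by more than 30 mm (distance of any of clamp0, clamp1, clamp2, pin, cap, square_tin from where it was at the start of the episode above 0.03 m).
It also fails if it takes over 70 s, if anything falls off the work surface, if the arm or the gripper's body presses on something with over 40 N, if the wrist force passes 120 N, or if a joint passes its speed limit or range.

## Robot

A 7-joint arm with a two-finger parallel gripper is mounted at the origin on the work surface. World frame = base frame: x ahead of the robot, y to its left, z up, the work surface at z = 0. Lengths are in m, angles in rad, forces in N, time in s.
With the tool pointing down it reaches from about 0.4 to 0.9 m from the base axis. Payload 5.6 kg.
Tool frame: the origin (TCP) lies midway between the tips of the shut fingers; the grasp point (between the pads) lies 19 mm behind it; y points along the fingers, z is the direction in which the jaws open and shut, and the axes are right-handed (so a half turn about y gives the same grasp; the last joint's range is limited). The gripper opens to 92 mm and grips with 3 to 60 N. Pads are 20 mm wide; open, the fingers measure 128 mm over their backs; the gripper's body (75 mm by 189 mm) begins 69 mm behind the grasp point.
Start: joints at [-1.181, 0.468, -0.012, 1.603, 0.006, 1.071, -0.056], TCP at [0.273, 0.59, 0.19] pointing down, gripper open.
Joint ranges: [-2.53, 2.53], [-0.31, 2.02], [-1.57, 1.55], [0.28, 2.44], [-1.29, 4.43], [0.15, 1.84], [-2.92, 2.92]. Speed limits (rad/s): [2.57, 2.57, 3.14, 3.14, 3.14, 3.14, 3.14].

## Interface

Orientations are given as a 3x3 rotation matrix whose columns are the frame's x, y, z axes.
In Python, from station import env, effector, solver, viewer, workorder, search_frame, tip_of gives the robot as it stands. Calls block until the motion is done:
- env.reach(position, orientation): joint-space move of the TCP to a pose.
- env.movel(position, frame=None, rate=0.15): straight line of the TCP; frame=None keeps the orientation; rate is the mean speed in m/s.
- env.goto_joints(angles): joint-space move.
- effector.release() and effector.grasp(squeeze=None): open the fingers fully, or close them until they stop; squeeze is the grip in N (None keeps the last).
- env.pause(seconds).
- solver.inverse_kinematics(position, orientation): joint angles nearest the present ones, or None.
- env.sense(): the state.
- viewer.read_camera(name): name is "scene" or "top" or "wrist"; returns (picture, depth): 400x640x3 uint8, red, green, blue; 400x640 float32, m along the optical axis (not along the pixel's ray), 0 where there is no reading.
- viewer.camera_info(name): a dict with "intrinsics" (3x3 intrinsics, pixels), "eye" and "rotation" of the camera in the world; the wrist camera has in their place "T_tool_cam" (4x4, takes a point from camera to tool coordinates, whose origin is the TCP and whose axes are the tool frame's). Camera axes: x right, y up, looking along -z (the intrinsics and any distortion apply to the point x, -y, -z); pixel columns grow to the right and rows downward; lengths in m; the calibration is good to about 2 mm. A picture is of the moment at which its call begins: read the wrist's pose just before it. camera_info takes no time and is no camera call.
A pose or a line that the arm cannot do raises env.PlanningError and nothing moves.
- workorder.finish_job(): hands the job in, once; it reports no verdict.
Trained networks look in the newest picture that a camera, given by its name, has taken for a name from the list of things; names that differ only in an ending like _2 or _b are one class to them, and where a whole thing is asked for, a point or a joint stands for the part that bears it (a point fixed in the world has none). Each returns a list of dicts, best first, with "score" (0 to 1); they miss things now and then, are a little off and sometimes report something else, mostly with a low value. They report only what shows in the picture. A call takes as long as a camera call. They do not tell look-alikes from the thing itself.
- search_frame(camera, name): "at" ([x, y, z] in m, in world coordinates, good to about 4 mm: the middle of the surface that is visible of it).
- tip_of(camera, name): "at" ([x, y, z] in m, in world coordinates, good to about 4 mm: a listed point, or the origin of a listed thing).
The state is a dict: "t": time; "joint_positions": joint angles; "joint_velocities": joint speeds; "tau": joint torques, N m; "ee_pos": TCP position; "tcp_rot": TCP orientation; "wrist_force": force on the tool from outside, world axes, zero at the start; "moment": the same for the moment, N m; "gripper_width": finger opening in m.
Only numpy, scipy, OpenCV 4.12 (cv2) and the standard library are available. Lean on these libraries where they do the work, as an engineer would, in place of code of your own. Each camera call takes 0.05 s, during which the arm holds its last target.

## Working session

There is one attempt and no reset: what is moved stays moved. The work goes in short steps, each a Python script; the robot and the scene stay as the last script left them, time stands still between calls to the robot, and variables do not carry over. Pictures are saved under pics/ and viewed, and the job is handed in when it is done.

```bash
ls; mkdir -p pics
cat > h.py <<'E'
import numpy as np, cv2
from station import env, effector, solver, viewer, workorder, search_frame, tip_of
def snap(cam,fn=None):
    s=env.sense(); p,d=viewer.read_camera(cam)
    if fn: cv2.imwrite('pics/'+fn,p[:,:,::-1])
    np.savez('/tmp/'+cam,p=p,d=d,pos=s['ee_pos'],rot=s['tcp_rot'])
    return p,d,s
def campose(cam,s=None):
    i=viewer.camera_info(cam)
    if 'eye' in i: return np.array(i['intrinsics']),np.array(i['rotation']),np.array(i['eye'])
    T=np.array(i['T_tool_cam']);R=np.array(s['tcp_rot'])
    return np.array(i['intrinsics']),R@T[:3,:3],np.array(s['ee_pos'])+R@T[:3,3]
def cloud(cam,d,s=None):
    K,R,e=campose(cam,s); v,u=np.mgrid[:d.shape[0],:d.shape[1]]
    x=(u-K[0,2])/K[0,0]*d; y=(v-K[1,2])/K[1,1]*d
    return np.stack([x,-y,-d],-1)@R.T+e
def proj(cam,P,s=None):
    K,R,e=campose(cam,s); q=(np.atleast_2d(P)-e)@R; q=q*[1,-1,-1]
    return (q@K.T)[:,:2]/q[:,2:]
E
python3 - <<'E'
from h import *
print(viewer.camera_info('scene'),viewer.camera_info('top'),viewer.camera_info('wrist'))
for c in ['scene','top']:
    snap(c,c+'0.png')
    for n in ['pot','tin','knob_grip','tin_grip','tin_lip','cover_centre','square_tin','clamp0','pin','cap']:
        for f in (search_frame,tip_of):
            print(c,n,f.__name__,[(np.round(r['at'],3).tolist(),round(r['score'],2)) for r in f(c,n)])
s=env.sense();print(s)
E
```

```text
pics
{'intrinsics': array([[405.43839734,   0.        , 329.43247871],
       [  0.        , 405.43839734, 198.02792866],
       [  0.        ,   0.        ,   1.        ]]), 'eye': array([1.17765519, 0.48730376, 0.82820387]), 'rotation': array([[-0.57252183, -0.54128295,  0.61581777],
       [ 0.81984905, -0.37049621,  0.4365548 ],
       [-0.00814151,  0.75481477,  0.65588748]])} {'intrinsics': array([[413.82511627,   0.        , 309.79872296],
       [  0.        , 413.82511627, 203.30125522],
       [  0.        ,   0.        ,   1.        ]]), 'eye': array([ 0.40539481, -0.00270648,  1.11273771]), 'rotation': array([[ 0.00638973,  0.99477782, -0.1018639 ],
       [-0.99983962,  0.00465133, -0.01729426],
       [-0.01673014,  0.10195807,  0.99464801]])} {'intrinsics': array([[356.04220756,   0.        , 323.15635249],
       [  0.        , 356.04220756, 201.19698038],
       [  0.        ,   0.        ,   1.        ]]), 'T_tool_cam': array([[-7.20147927e-04, -9.64708966e-01, -2.63317475e-01,
        -7.40317534e-02],
       [-8.73320760e-04,  2.63318050e-01, -9.64708683e-01,
    
[... 3901 characters left out ...]
.07138441, -0.05629055]), 'joint_velocities': array([-0.00034347,  0.00086222, -0.00031039, -0.00017153,  0.00120422,
        0.00081508,  0.00053111]), 'tau': array([ 7.07183816e-06, -5.20404160e+01, -1.25161599e-02, -2.44051981e+01,
       -5.66815620e-02,  1.13092200e-02,  2.47287170e-05]), 'ee_pos': array([0.27265491, 0.59006469, 0.18979157]), 'tcp_rot': array([[ 9.07782386e-01,  6.23356476e-05,  4.19441458e-01],
       [-4.19441460e-01,  2.00705917e-05,  9.07782387e-01],
       [ 4.81687647e-05, -9.99999998e-01,  4.43658846e-05]]), 'wrist_force': array([ 0.13786279, -0.82970075, -0.54150156]), 'moment': array([-0.00574237, -0.00148404, -0.01779968]), 'gripper_width': 0.0922686269574593}
```

View pics/scene0.png

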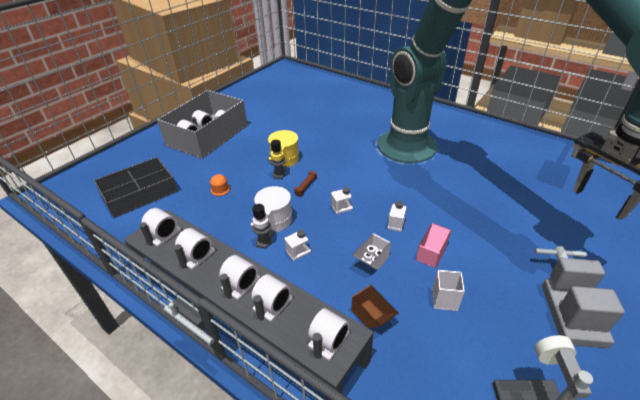

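View pics/top0.png

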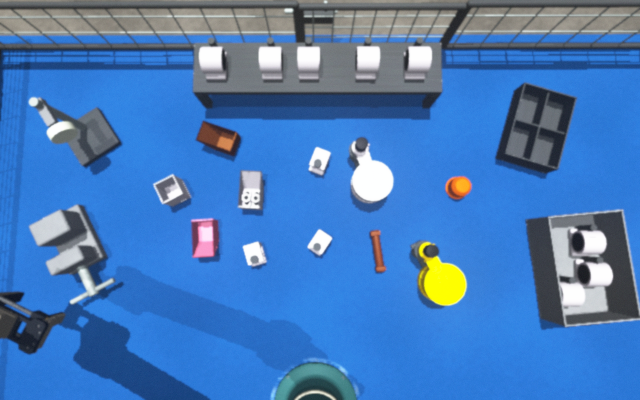

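Run:
```python
import sys; sys.argv=['x']
from h import *
a=cv2.imread('pics/top0.png')
def crop(n,P,r=55):
    u,v=proj('top',P)[0]; print(n,u,v); u,v=int(u),int(v)
    return cv2.resize(a[max(v-r,0):v+r,max(u-r,0):u+r],(260,260),interpolation=cv2.INTER_CUBIC)
L=[('tinA',[.53,.173,.03]),('tinB',[.688,.26,.03]),('tinC',[.43,.29,.03]),('potA',[.60,-.13,.09]),('potB',[.35,-.295,.09])]
c=[crop(*l) for l in L]+[np.zeros((260,260,3),np.uint8)]
cv2.imwrite('pics/crops0.png',np.vstack([np.hstack(c[:3]),np.hstack(c[3:])]))
```

```text
tinA 250.42656907293673 197.85595702368644
tinB 219.3222266861243 139.20865167328932
tinC 205.09846297594692 235.5657938971815
potA 368.0313920321321 167.82413961548255
potB 436.8378463160873 269.3861684353286
```

View pics/crops0.png

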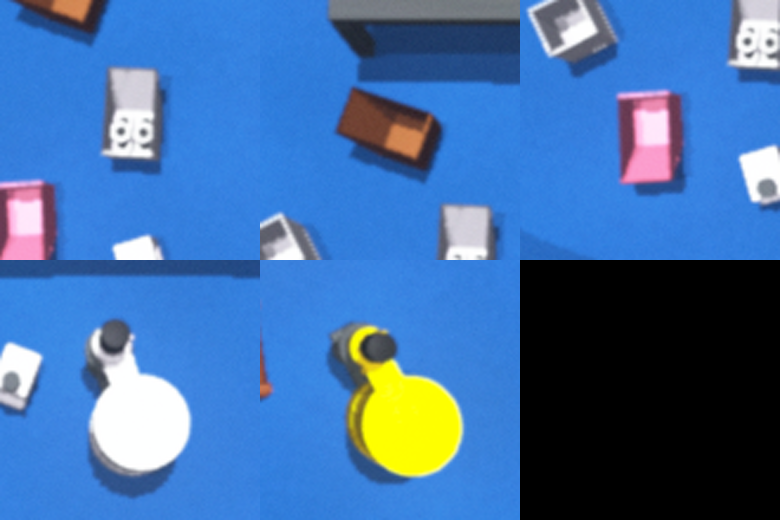

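The meant tin is the grey one with nuts at top (250,192); the brown (218,139) and pink (204,238) ones are look-alikes. The meant pot is the galvanised/white one at (372,181), knob at (362,146); the yellow one (442,284) is a look-alike. The crops confirm both.

Next I check IK feasibility for the knob turn and for the pour.

```bash
cat >> h.py <<'E'
def Rdown(th):
    "tool pointing down, jaw axis z at heading th"
    z=np.array([np.cos(th),np.sin(th),0]);y=np.array([0,0,-1.]);return np.stack([np.cross(y,z),y,z],1)
def Rtin(phi,tilt,alpha,flip):
    "spout heading phi, tin tilted by tilt, tool leaning alpha back"
    d=np.array([np.cos(phi),np.sin(phi),0]);u=np.array([0,0,1.]);n=np.cross(u,d)
    b=tilt-alpha   # approach rotated about n from down
    y=-(np.cos(b)*u+np.sin(b)*d)
    z=n*(-1 if flip else 1); return np.stack([np.cross(y,z),y,z],1)
def tinax(phi,tilt):
    d=np.array([np.cos(phi),np.sin(phi),0]);u=np.array([0,0,1.])
    return np.cos(tilt)*d-np.sin(tilt)*u, np.cos(tilt)*u+np.sin(tilt)*d  # tin x, tin z
E
python3 - <<'E'
from h import *
k=np.array([.654,-.108,.10])
for th in np.arange(-3.14,3.14,.3):
    q=solver.inverse_kinematics(k,Rdown(th)); 
    print(round(th,2),None if q is None else np.round(q,2))
pot=np.array([.569,-.14,0])
print('pour')
for fl in (0,1):
  for al in (0,.3,.6):
    for phi in np.arange(-3.14,3.14,.39):
      r=[]
      for tilt in (0,.6,1.2,1.75):
        X,Z=tinax(phi,tilt); R=Rtin(phi,tilt,al,fl)
        lip=pot+[0,0,.11]; g=lip-.068*X-.021*Z
        q=solver.inverse_kinematics(g+.019*R[:,1],R); r.append(q)
      if all(a is not None for a in r): print(fl,al,round(phi,2),np.round(r[0],2),np.round(r[-1],2))
  for al in (0,.3,.6):
    R=Rtin(0,0,al,fl); q=solver.inverse_kinematics(np.array([.53,.173,.035])+.019*R[:,1],R); print('pick',fl,al,None if q is None else np.round(q,2))
p,d=np.load('/tmp/top.npz')['p'],np.load('/tmp/top.npz')['d']
C=cloud('top',d); m=(C[...,2]>.14)&(C[...,0]>.3)&(C[...,0]<.95)&(abs(C[...,1])<.5); print(C[m].min(0),C[m].max(0))
print(env.sense()['t'])
E
```

```text
-3.14 [-0.66  1.03  1.34  1.69 -1.04  1.31 -2.24]
-2.84 [-0.66  1.03  1.34  1.69 -1.04  1.31 -1.94]
-2.54 [-0.66  1.03  1.34  1.69 -1.04  1.31 -1.64]
-2.24 [-0.66  1.03  1.34  1.69 -1.04  1.31 -1.34]
-1.94 [-0.41  0.69  0.77  1.68 -0.55  1.   -1.39]
-1.64 [-0.4   0.68  0.75  1.68 -0.54  1.   -1.1 ]
-1.34 [-0.42  0.7   0.79  1.68 -0.57  1.01 -0.78]
-1.04 [-0.4   0.69  0.75  1.68 -0.54  1.   -0.5 ]
-0.74 [-0.38  0.68  0.72  1.68 -0.52  0.99 -0.22]
-0.44 [-0.36  0.66  0.69  1.67 -0.49  0.98  0.06]
-0.14 [-0.31  0.65  0.62  1.67 -0.44  0.97  0.32]
0.16 [-0.27  0.63  0.55  1.67 -0.39  0.95  0.58]
0.46 [-0.24  0.62  0.5   1.67 -0.35  0.95  0.85]
0.76 [-0.2   0.61  0.45  1.66 -0.32  0.94  1.12]
1.06 [-0.17  0.6   0.41  1.66 -0.28  0.93  1.4 ]
1.36 [-0.15  0.6   0.37  1.66 -0.25  0.93  1.68]
1.66 [-0.11  0.59  0.32  1.66 -0.22  0.93  1.95]
1.96 [-0.06  0.59  0.25  1.65 -0.17  0.92  2.21]
2.26 [ 0.01  0.58  0.15  1.65 -0.1   0.92  2.45]
2.56 [ 0.05  0.58  0.08  1.64 -0.06  0.92  2.72]
2.86 [ 0.87  1.06 -1.33  1.59  1.06  1.36  2.26]
pour
0 0 -2.75 [-0.39  0.69  0.74  1.75 -0.57  0.93 -0.59] [
[... 4980 characters left out ...]
2 -1.27  0.99  0.84] [-0.55  1.07  0.77  1.35  0.19  1.7  -0.68]
1 0.6 1.15 [ 0.07  0.74  0.76  1.89 -1.13  1.28  1.01] [-0.72  0.96  0.76  1.61  0.39  1.38 -0.64]
1 0.6 1.54 [ 0.14  0.82  0.64  1.64 -0.92  1.42  1.13] [-0.91  0.86  0.82  1.89  0.61  1.02 -0.67]
1 0.6 1.93 [ 0.11  0.92  0.63  1.42 -0.78  1.57  1.29] [-0.92  0.68  0.7   2.16  1.16  0.82 -0.99]
1 0.6 2.32 [ 0.06  0.99  0.59  1.25 -0.62  1.66  1.47] [-0.84  0.55  0.63  2.41  1.91  0.75 -1.42]
pick 1 0 [-0.78  0.6   0.53  1.97 -0.47  0.69 -1.53]
pick 1 0.3 [-0.82  0.5   0.44  2.19 -0.34  0.23 -1.71]
pick 1 0.6 [-0.36  0.51 -0.23  2.35  2.1   0.47  2.15]
[ 0.40539481 -0.49321982  0.14029539] [0.94999137 0.4993802  1.11273771]
2.1
```

Run:
```python
from h import *
env.reach([.654,-.108,.22],Rdown(-.7))
p,d,s=snap('wrist','w1.png')
for n in ['knob_grip','cover_centre','pot']:
    print(n,[(np.round(r['at'],4).tolist(),round(r['score'],2)) for r in tip_of('wrist',n)])
C=cloud('wrist',d,s)
g=p.astype(int).max(2)
m=(d>0)&(C[...,2]>.122)&(C[...,2]<.14)&(np.hypot(C[...,0]-.654,C[...,1]+.108)<.03)
Q=C[m]; print(m.sum(),Q.mean(0),Q.min(0),Q.max(0))
c,r=cv2.minEnclosingCircle((Q[:,:2]*1000).astype(np.float32)); print(c,r)
m=(d>0)&(abs(C[...,2]-.087)<.004)&(np.hypot(C[...,0]-.569,C[...,1]+.14)<.06)
Q=C[m]; print(m.sum(), cv2.minEnclosingCircle((Q[:,:2]*1000).astype(np.float32)))
print(s['ee_pos'],s['t'],s['joint_positions'])
```

```text
knob_grip [([0.653, -0.1096, 0.1211], 0.72)]
cover_centre [([0.5674, -0.1398, 0.0868], 0.88), ([0.5641, -0.3771, 0.0013], 0.4)]
pot [([0.5715, -0.1451, 0.0029], 0.69)]
1145 [ 0.65472259 -0.10929768  0.13135959] [ 0.63820037 -0.12573578  0.12214473] [ 0.66969763 -0.09459619  0.13410166]
(653.96240234375, -110.28227233886719) 15.953807830810547
7423 ((573.3997192382812, -138.77931213378906), 55.45265197753906)
[ 0.65422407 -0.10654077  0.21978142] 4.9 [-0.39538705  0.53714805  0.73919217  1.5747817  -0.38262474  1.17979397
 -0.27648026]
```

View pics/w1.png

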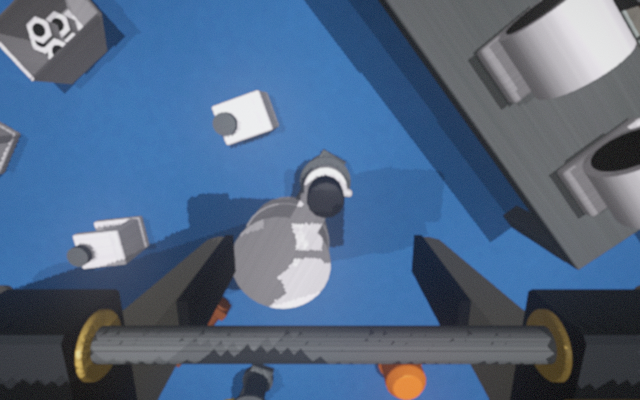

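The wrist view shows the black knob at (325,197), between the open fingers, with the galvanised cover at (283,255). I'll descend and grip the knob.

Run:
```python
from h import *
K=np.array([.654,-.1095]); th=-.7
f=lambda: (lambda s: print(round(s['t'],2),np.round(s['ee_pos'],4),'F',np.round(s['wrist_force'],1),'M',np.round(s['moment'],2),'w',round(s['gripper_width'],4)))(env.sense())
env.movel([*K,.101],Rdown(th),rate=.12); f()
effector.grasp(45); f()
env.movel([*K,.118],Rdown(th),rate=.05); f()
snap('scene','s2.png')
```

```text
6.24 [ 0.6547 -0.1097  0.1019] F [-0.3  0.6  0.9] M [-0.04  0.11 -0.  ] w 0.0919
7.22 [ 0.6539 -0.1095  0.101 ] F [-0.5 -0.3  0.7] M [-0.04  0.12  0.02] w 0.0293
7.72 [ 0.6537 -0.1095  0.1176] F [ 3.  -1.4 -9.8] M [-0.26 -0.48 -0.02] w 0.0292
```

View pics/s2.png

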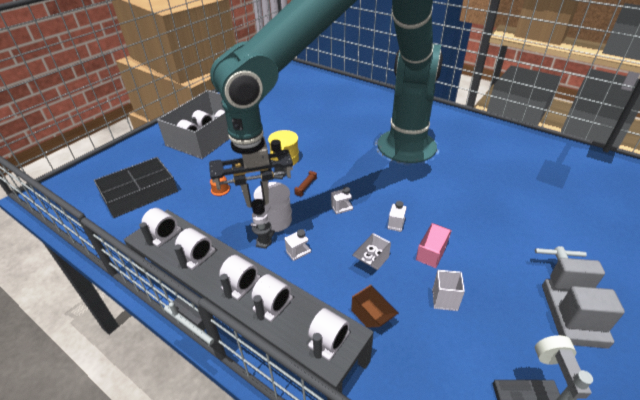

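The wrist force of -9.8 N shows the knob is up against its spring. Now I turn it.

Run:
```python
from h import *
K=np.array([.654,-.1095]); th=-.7
f=lambda: (lambda s: print(round(s['t'],2),np.round(s['ee_pos'],4),'F',np.round(s['wrist_force'],1),'M',np.round(s['moment'],2),'w',round(s['gripper_width'],4)))(env.sense())
for a in (.3,.6,.9,1.2):
    env.reach([*K,.118],Rdown(th+a)); f()
snap('scene','s3.png')
p,d,s=snap('wrist','w3.png')
print([(np.round(r['at'],4).tolist(),round(r['score'],2)) for r in tip_of('wrist','cover_centre')])
print([(np.round(r['at'],4).tolist(),round(r['score'],2)) for r in tip_of('scene','cover_centre')])
```

```text
8.12 [ 0.6538 -0.1095  0.1177] F [ 0.7 -0.1 -9.9] M [-0.08 -0.48  0.04] w 0.0296
8.48 [ 0.6538 -0.1095  0.1178] F [ 1.5  0.5 -9.2] M [-0.06 -0.4  -0.01] w 0.0296
8.84 [ 0.6538 -0.1095  0.1178] F [ 0.5  0.2 -9. ] M [-0.02 -0.38 -0.02] w 0.0293
9.2 [ 0.6538 -0.1095  0.1178] F [ 2.1  0.1 -9.4] M [ 0.02 -0.46  0.05] w 0.0292
[]
[([0.3159, -0.3134, 0.0873], 0.86), ([0.6518, -0.1961, 0.1052], 0.83)]
```

View pics/w3.png

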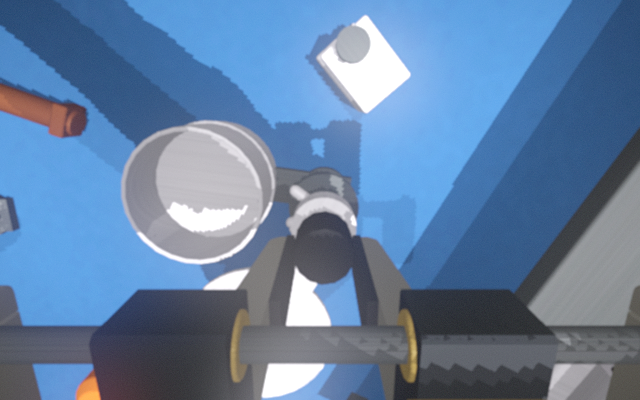

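View pics/s3.png

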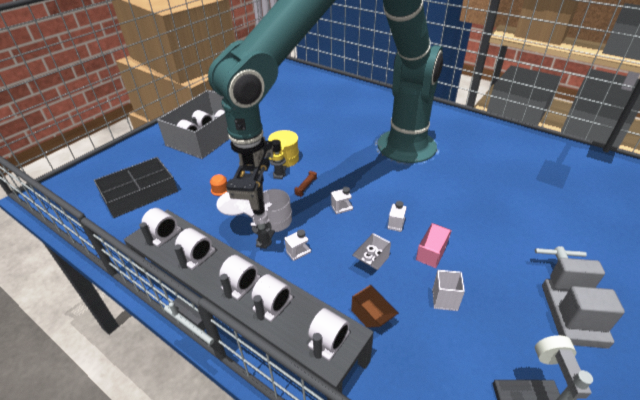

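The pot mouth at wrist (200,190) is uncovered and the cover has swung round by about 1.2 rad. I'll lower it into the notch and let go.

Run:
```python
from h import *
K=np.array([.654,-.1095]); th=.5
env.movel([*K,.1015],Rdown(th),rate=.05); s=env.sense();print(np.round(s['wrist_force'],1))
effector.release(); 
env.movel([*K,.2],Rdown(th),rate=.2)
p,d,s=snap('wrist','w4.png'); 
for n in ['knob_grip','cover_centre','pot_mouth','pot']:
    print(n,[(np.round(r['at'],4).tolist(),round(r['score'],2)) for r in tip_of('wrist',n)])
C=cloud('wrist',d,s)
m=(d>0)&(C[...,2]>.12)&(C[...,2]<.16)&(np.hypot(C[...,0]-.654,C[...,1]+.108)<.02); print('knob top z',np.percentile(C[m][:,2],[50,90]))
m=(d>0)&(np.hypot(C[...,0]-.652,C[...,1]+.196)<.035); print('cover z',np.median(C[m][:,2]))
m=(d>0)&(abs(C[...,2]-.08)<.006)&(np.hypot(C[...,0]-.568,C[...,1]+.14)<.055)
Q=C[m]; print(m.sum(),cv2.minEnclosingCircle((Q[:,:2]*1000).astype(np.float32)))
print(s['t'])
```

```text
[ 1.3  1.5 -6.2]
knob_grip [([0.6533, -0.1107, 0.1227], 0.68)]
cover_centre [([0.6496, -0.2009, 0.0874], 0.62)]
pot_mouth [([0.5716, -0.1412, 0.0821], 0.77)]
pot [([0.5698, -0.1463, -0.0018], 0.74)]
knob top z [0.13158581 0.13260573]
cover z 0.08671937542608374
1479 ((571.3739013671875, -143.04385375976562), 50.35186767578125)
11.5333
```

View pics/w4.png

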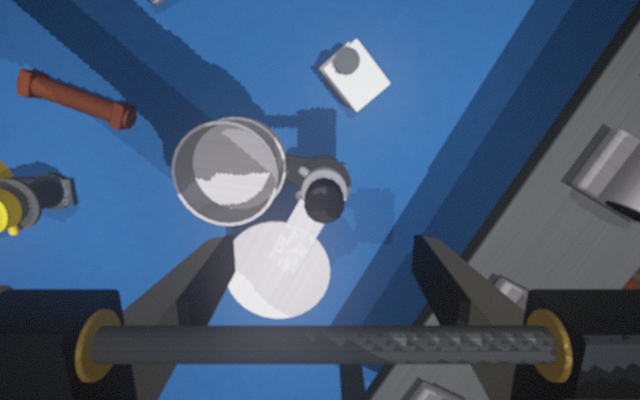

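The cover is down in its open notch: its top is at 0.087 m and the knob top at 0.132 m. The pot mouth is clear at wrist (228,170). Next is the tin.

Run:
```python
from h import *
R=Rtin(0,0,.2,1); g=np.array([.530,.173,.035])
env.reach(g+.019*R[:,1]-.15*R[:,1],R)
p,d,s=snap('wrist','w5.png'); print(s['joint_positions'].round(2),s['t'])
for n in ['tin','tin_grip','tin_lip']:
    print(n,[(np.round(r['at'],4).tolist(),round(r['score'],2)) for r in tip_of('wrist',n)])
C=cloud('wrist',d,s)
m=(d>0)&(C[...,2]>.051)&(C[...,2]<.062)&(np.hypot(C[...,0]-.55,C[...,1]-.173)<.07)
Q=(C[m][:,:2]*1000).astype(np.float32); print(m.sum(),cv2.minAreaRect(Q),Q.min(0),Q.max(0))
```

```text
[-1.14  0.24  0.8   2.11 -0.15  0.68 -1.83] 14.025
tin [([0.5326, 0.1731, 0.0015], 0.84), ([0.6866, 0.2449, 0.003], 0.81)]
tin_grip [([0.5296, 0.1707, 0.0367], 0.9), ([0.6846, 0.2464, 0.0303], 0.85)]
tin_lip [([0.6013, 0.1686, 0.0587], 0.95)]
1598 ((550.882080078125, 170.9154052734375), (56.153141021728516, 96.27056121826172), 87.66679382324219) [502.07852 141.01198] [599.8911 200.5829]
```

View pics/w5.png

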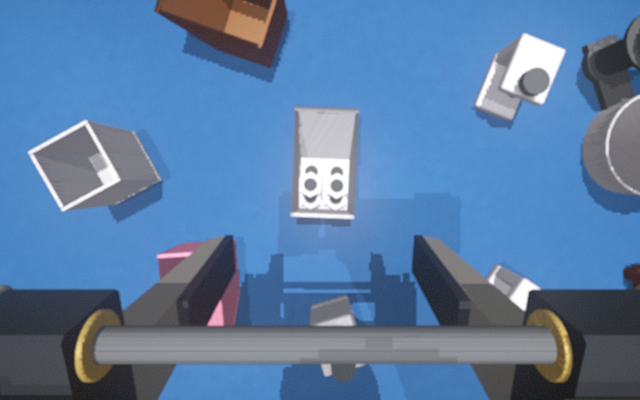

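The tin with nuts is at wrist (325,162), spout away from the robot, yaw about -0.035. Grip it and lift.

Run:
```python
from h import *
f=lambda: (lambda s: print(round(s['t'],2),np.round(s['ee_pos'],4),'F',np.round(s['wrist_force'],1),'w',round(s['gripper_width'],4)))(env.sense())
R=Rtin(-.035,0,.2,1); g=np.array([.531,.1715,.036])
env.movel(g+(.019-.15)*R[:,1],R,rate=.15)
env.movel(g+.019*R[:,1],R,rate=.12); f()
effector.grasp(35); f()
env.movel(g+.019*R[:,1]+[0,0,.15],R,rate=.12); f()
p,d,s=snap('wrist','w6.png'); print(s['joint_positions'].round(2))
# check pour poses
pot=np.array([.570,-.141,0])
for phi in (1.3,1.6,1.9):
  for tilt in (0,.6,1.2,1.8):
    X,Z=tinax(phi,tilt); Rp=Rtin(phi,tilt,.2,1); 
    gg=pot+[-.02*np.cos(phi),-.02*np.sin(phi),.108]-.068*X-.021*Z
    q=solver.inverse_kinematics(gg+.019*Rp[:,1],Rp); print(phi,tilt,None if q is None else q.round(2))
```

```text
15.88 [0.5351 0.1716 0.018 ] F [ 0.  -1.   0.8] w 0.0916
16.51 [0.5347 0.1716 0.0175] F [-0.7  0.7  2.4] w 0.0556
17.91 [0.5342 0.1711 0.1667] F [ 0.6 -0.  -3.6] w 0.0558
[-1.09  0.29  0.79  2.04 -0.21  0.71 -1.8 ]
1.3 0 [ 0.13  0.57  0.43  1.84 -0.55  0.9   0.6 ]
1.3 0.6 [-0.36  0.56  0.64  1.87  0.11  0.84 -0.14]
1.3 1.2 [-0.63  0.78  0.66  1.8   0.54  1.12 -0.66]
1.3 1.8 [-0.71  1.12  0.61  1.65  0.75  1.5  -0.89]
1.6 0 [ 0.16  0.62  0.37  1.72 -0.47  0.98  0.8 ]
1.6 0.6 [-0.33  0.52  0.58  1.9   0.17  0.71  0.07]
1.6 1.2 [-0.72  0.72  0.7   1.96  0.75  0.87 -0.68]
1.6 1.8 [-0.85  1.09  0.66  1.88  0.93  1.25 -1.04]
1.9 0 [ 0.17  0.67  0.31  1.62 -0.39  1.05  0.99]
1.9 0.6 [-0.27  0.49  0.51  1.93  0.22  0.6   0.32]
1.9 1.2 [-0.83  0.68  0.81  2.12  1.05  0.6  -0.77]
1.9 1.8 [-1.    1.11  0.76  2.1   1.2   0.99 -1.29]
```

View pics/w6.png

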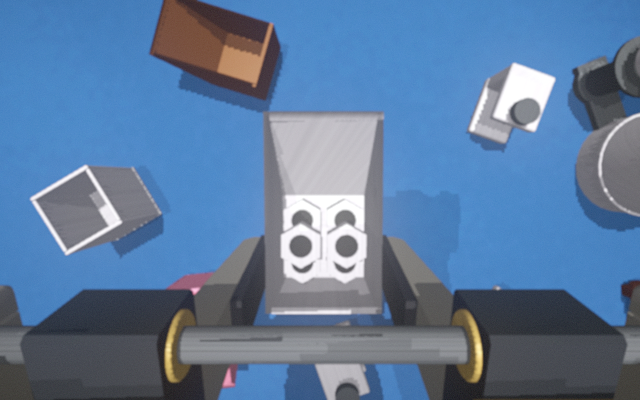

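All six nuts are still in the tin (wrist 283–365, 200–282). Now I carry it over and start tilting.

```bash
cat >> h.py <<'E'
POT=np.array([.570,-.141,0]); PHI=1.6
def pour_pose(tilt,lipz,back=.02,al=.235-.035,phi=PHI):
    X,Z=tinax(phi,tilt); R=Rtin(phi,tilt,al,1)
    gg=POT+np.array([-back*np.cos(phi),-back*np.sin(phi),lipz])-.068*X-.020*Z
    return gg+.019*R[:,1],R
def f():
    s=env.sense(); print(round(s['t'],2),np.round(s['ee_pos'],4),'F',np.round(s['wrist_force'],1),'w',round(s['gripper_width'],4),'q',s['joint_positions'].round(2))
E
python3 - <<'E'
from h import *
R=Rtin(.8,.1,.2,1)
env.reach([.56,.02,.21],R); f()
env.reach(*pour_pose(.3,.20)); f()
env.reach(*pour_pose(.6,.17)); f()
env.reach(*pour_pose(.85,.13)); f()
snap('scene','s7.png'); snap('wrist','w7.png')
E
```

```text
19.07 [0.5597 0.0206 0.2095] F [ 0.2  0.3 -3.3] w 0.0557 q [-0.57  0.28  0.63  1.9  -0.29  0.97 -0.59]
20.08 [ 0.5733 -0.2317  0.1817] F [ 0.2  0.2 -3.9] w 0.0559 q [-0.16  0.44  0.58  1.76 -0.17  0.98  0.49]
20.5 [ 0.5739 -0.2313  0.1737] F [-0.8  0.1 -3.7] w 0.0559 q [-0.44  0.46  0.71  1.86  0.13  0.83  0.16]
20.88 [ 0.5731 -0.231   0.1522] F [-0.3 -0.3 -2.9] w 0.0557 q [-0.66  0.59  0.84  1.94  0.33  0.74 -0.14]
```

View pics/s7.png

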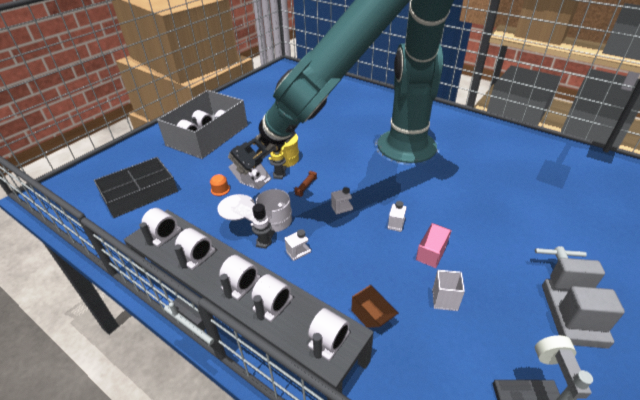

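View pics/w7.png

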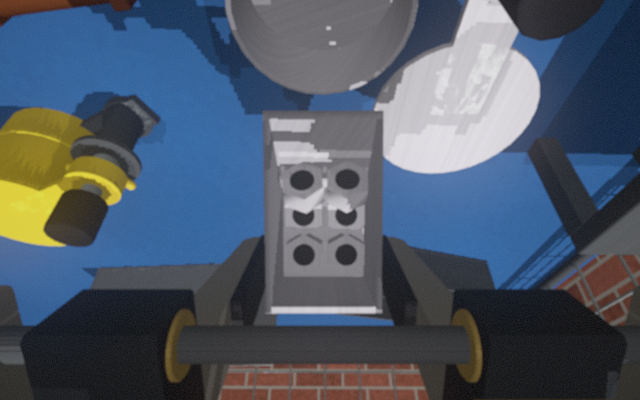

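Run:
```python
from h import *
z=np.load('/tmp/wrist.npz');s=dict(ee_pos=z['pos'],tcp_rot=z['rot'])
print('near rim',proj('wrist',[.570,-.189,.08],s),'centre far wall base',proj('wrist',POT+[0,0,.08],s))
X,Z=tinax(PHI,.85);p,R=pour_pose(.85,.13); lip=p-.019*R[:,1]+.068*X+.021*Z; print('lip',lip,proj('wrist',lip,s))
C=cloud('wrist',z['d'],s); print('lip px cloud',C[114,324],C[113,300],C[114,350])
for n in ['tin_lip','pot_mouth','cover_centre']: 
    print(n,[(np.round(r['at'],4).tolist(),round(r['score'],2)) for r in tip_of('wrist',n)])
```

```text
near rim [[320.21935704  94.3999757 ]] centre far wall base [[322.3842751   13.38520687]]
lip [ 0.57056205 -0.16024051  0.13065998] [[322.38771881 108.70445682]]
lip px cloud [ 0.57136357 -0.16233911  0.13178011] [ 0.5603114  -0.16224718  0.13157479] [ 0.58328894 -0.16165448  0.13220862]
tin_lip [([0.5704, -0.1436, 0.0825], 0.68), ([0.5712, -0.16, 0.1313], 0.56)]
pot_mouth [([0.5728, -0.1425, 0.0828], 0.95), ([0.3188, -0.3135, 0.0812], 0.93)]
cover_centre [([0.3145, -0.3155, 0.09], 0.73), ([0.647, -0.2023, 0.0885], 0.7)]
```

The projection agrees with the plan: the lip is 20 mm short of the mouth centre, at (0.571,-0.162,0.131). Now I pour slowly.

Run:
```python
from h import *
env.reach(*pour_pose(1.05,.112)); f()
for t in (1.15,1.25,1.35,1.45,1.55,1.65,1.75):
    env.reach(*pour_pose(t,.108)); env.pause(.15)
f()
snap('scene','s8.png'); snap('wrist','w8.png')
```

```text
21.43 [ 0.573  -0.2244  0.1465] F [ 0.5 -0.5 -3.7] w 0.0559 q [-0.81  0.74  0.92  1.97  0.43  0.72 -0.33]
24.23 [ 0.5713 -0.1881  0.1793] F [-0.3  0.6 -1.6] w 0.0557 q [-1.08  1.31  1.05  1.9   0.54  0.94 -0.71]
```

View pics/s8.png

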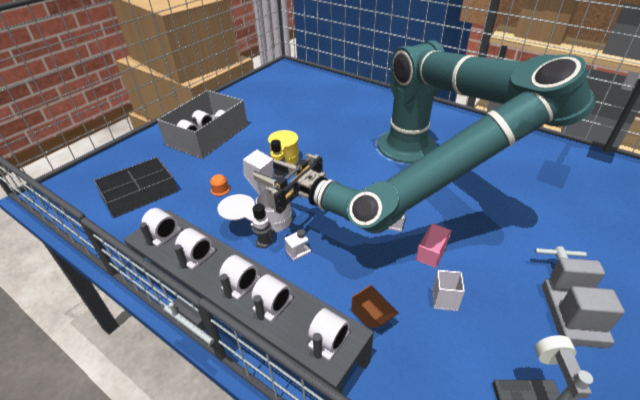

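View pics/w8.png

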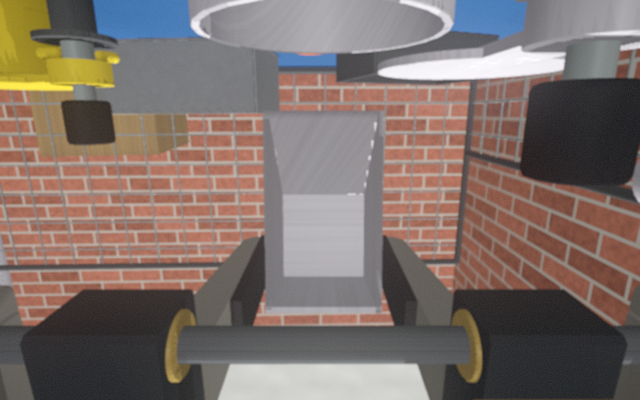

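The tin is empty (wrist 265–383, 112–310), and the wrist load fell by about 2 N, which is the weight of six nuts. I'll retrace the path and check the pot on the way.

Run:
```python
from h import *
for t,z in ((1.4,.115),(1.05,.125),(.85,.14),(.6,.17),(.3,.20)):
    env.reach(*pour_pose(t,z))
f()
p,d,s=snap('top','t9.png')
env.reach([.56,.02,.21],Rtin(.8,0,.2,1)); f()
p,d,s=snap('top','t9.png'); u,v=proj('top',POT+[0,0,.05])[0].astype(int); print(u,v)
cv2.imwrite('pics/t9c.png',cv2.resize(p[v-60:v+60,u-70:u+70,::-1],(700,600),interpolation=cv2.INTER_CUBIC))
for k in range(6):
    if k==0: print([(np.round(r['at'],3).tolist(),round(r['score'],2)) for r in search_frame('top','nut0')])
```

```text
26.34 [ 0.5717 -0.2322  0.179 ] F [ 0.1 -0.1 -2.5] w 0.0555 q [-0.12  0.43  0.52  1.76 -0.14  0.98  0.46]
27.36 [0.5597 0.0206 0.2093] F [-0.1  0.5 -2.3] w 0.0558 q [-0.51  0.23  0.58  1.95 -0.36  0.89 -0.5 ]
370 182
[]
```

View pics/t9c.png

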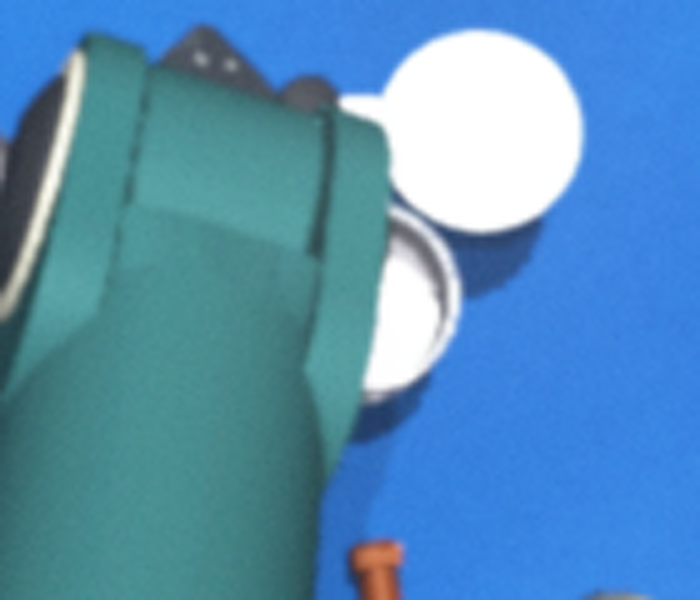

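View pics/t9.png

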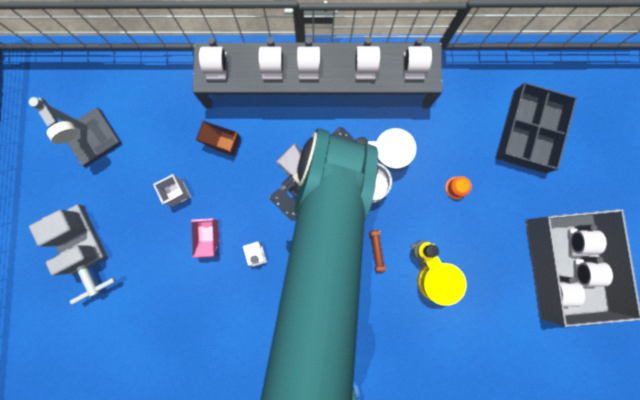

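The arm hides the pot at top (370,182). I'll set the tin down first, then look.

Run:
```python
from h import *
R=Rtin(-.035,0,.2,1); g=np.array([.531,.1715,.036])
env.reach(g+.019*R[:,1]+[0,0,.15],R)
env.movel(g+.019*R[:,1]+[0,0,.02],R,rate=.12)
env.movel(g+.019*R[:,1]+[0,0,.0005],R,rate=.03); f()
effector.release(); f()
env.movel(g+(.019-.15)*R[:,1],R,rate=.12); f()
snap('wrist','w10.png')
p,d,s=snap('top','t10.png'); u,v=proj('top',POT+[0,0,.05])[0].astype(int)
cv2.imwrite('pics/t10c.png',cv2.resize(p[v-50:v+50,u-60:u+60,::-1],(720,600),interpolation=cv2.INTER_CUBIC))
print([(np.round(r['at'],3).tolist(),round(r['score'],2)) for r in search_frame('top','nut0')])
```

```text
30.73 [0.5348 0.1713 0.0177] F [-0.2 -0.2 -2.1] w 0.0555 q [-0.8   0.52  0.47  2.12 -0.37  0.39 -1.68]
31.41 [0.5348 0.1714 0.0179] F [-0.2 -0.2 -0.1] w 0.0921 q [-0.8   0.52  0.47  2.12 -0.37  0.39 -1.68]
32.81 [0.5046 0.1722 0.1638] F [ 1.1 -0.3  1. ] w 0.0923 q [-1.07  0.23  0.71  2.1  -0.1   0.69 -1.92]
[]
```

View pics/w10.png

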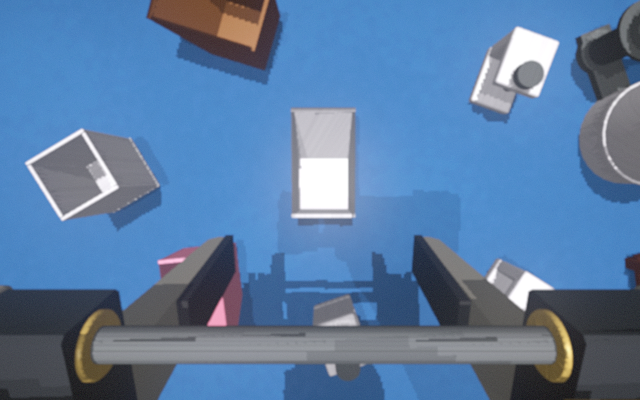

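View pics/t10c.png

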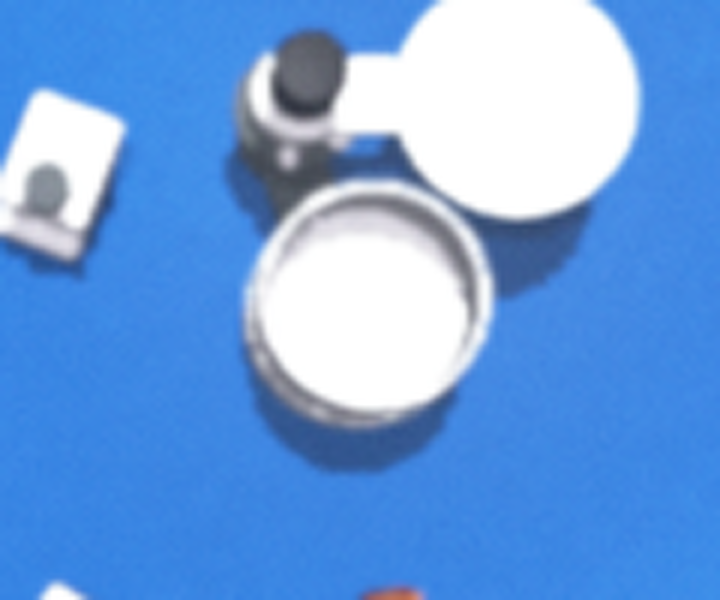

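The tin stands empty and upright (wrist 325,162). In the top view the pot interior is overexposed, so I'll look into it with the wrist camera.

Run:
```python
from h import *
z=np.load('/tmp/top.npz'); C=cloud('top',z['d']); m=(np.hypot(*(C[...,:2]-POT[:2]).transpose(2,0,1))<.04)&(C[...,2]<.076)&(z['d']>0)
print('interior z pct',np.percentile(C[m][:,2],[2,25,50,75,98]))
env.reach([.50,.05,.3],Rdown(-1.57)); f()
# place camera above pot: cam is at -0.074 tool x
R=Rdown(-1.57); c=POT+[0,0,.30]; 
env.reach(c+R[:,0]*.03,R); f()
p,d,s=snap('wrist','w11.png'); C=cloud('wrist',d,s)
m=(np.hypot(*(C[...,:2]-POT[:2]).transpose(2,0,1))<.043)&(C[...,2]<.078)&(d>0); print('wrist z pct',np.percentile(C[m][:,2],[2,25,50,75,98]))
u,v=proj('wrist',POT+[0,0,.04],s)[0].astype(int); print(u,v)
c=p[max(v-70,0):v+70,max(u-80,0):u+80,::-1]; cv2.imwrite('pics/w11c.png',cv2.resize(c,(4*c.shape[1],4*c.shape[0]),interpolation=cv2.INTER_CUBIC))
print([(np.round(r['at'],3).tolist(),round(r['score'],2)) for r in search_frame('wrist','nut0')])
```

```text
interior z pct [0.03102111 0.03368848 0.03501565 0.036291   0.03893055]
33.72 [0.4993 0.051  0.2989] F [ 0.2 -0.7  0.1] w 0.092 q [-0.89  0.11  0.8   1.86 -0.09  1.2  -1.63]
34.52 [ 0.54   -0.1385  0.2987] F [0.6 1.  0.3] w 0.0918 q [-0.57  0.28  0.94  1.74 -0.24  1.24 -1.13]
wrist z pct [0.03231021 0.03346194 0.0340273  0.03464382 0.0358632 ]
324 139
[]
```

View pics/w11.png

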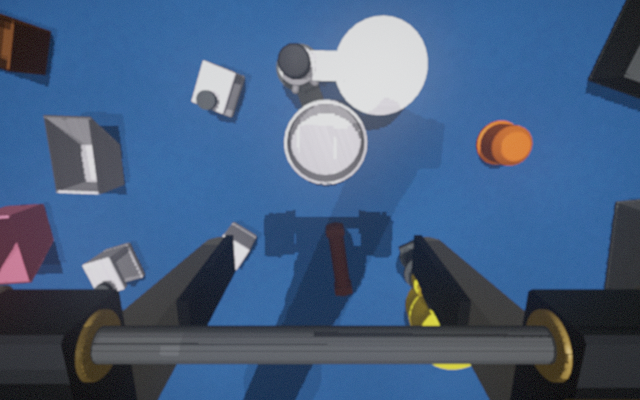

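View pics/w11c.png

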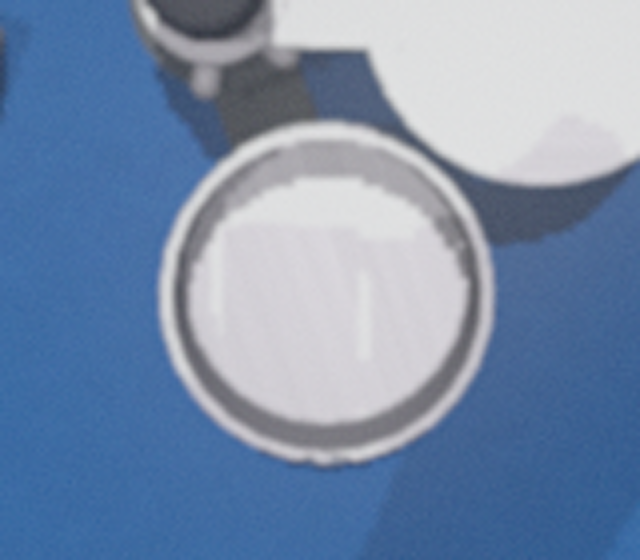

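There are no nuts in view, only a flat surface at z≈0.034 inside the pot. I'll check whether it was there before the pour by projecting circles at z=0.004 and z=0.034 into the earlier picture w4, and look for stray nuts outside.

Run:
```python
from h import *
a=cv2.imread('pics/w4.png'); s=dict(ee_pos=np.array([.654,-.1095,.2]),tcp_rot=Rdown(.5))
def ov(fn,s):
    a=cv2.imread('pics/'+fn); S=5
    u,v=proj('wrist',POT+[0,0,.05],s)[0].astype(int); r=75
    x0,y0=max(u-r,0),max(v-r,0); c=cv2.resize(a[y0:v+r,x0:u+r],None,fx=S,fy=S,interpolation=cv2.INTER_CUBIC)
    raw=c.copy()
    for z,col in ((.08,(0,255,0)),(.034,(0,0,255)),(.004,(255,0,255))):
        t=np.linspace(0,6.28,100); P=np.stack([POT[0]+.045*np.cos(t),POT[1]+.045*np.sin(t),0*t+z],1)
        q=((proj('wrist',P,s)-[x0,y0]+.5)*S).astype(np.int32); cv2.polylines(c,[q],True,col,1)
    return np.hstack([raw,c])
b=ov('w4.png',s); z=np.load('/tmp/wrist.npz'); b2=ov('w11.png',dict(ee_pos=z['pos'],tcp_rot=z['rot']))
b=cv2.resize(b,None,fx=.5,fy=.5,interpolation=cv2.INTER_AREA);b2=cv2.resize(b2,(b.shape[1],int(b2.shape[0]*b.shape[1]/b2.shape[1])))
o=np.vstack([b,b2]); h=o.shape[0]; o=cv2.resize(o,None,fx=min(1,600/h),fy=min(1,600/h)); print(o.shape)
cv2.imwrite('pics/cmp.png',o)
```

```text
(600, 600, 3)
```

View pics/cmp.png

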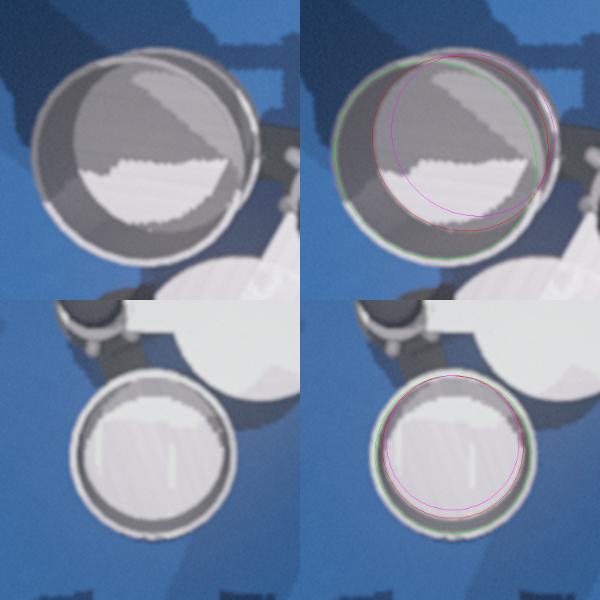

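View pics/t10.png

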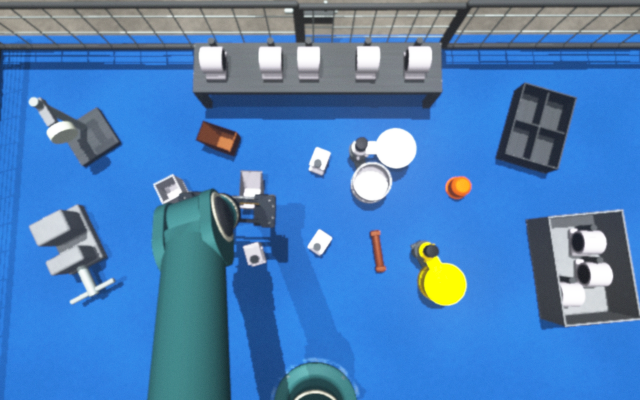

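The flat surface at z≈0.034 was already there before the pour (the red circle fits it in w4). The drawn pot bottom therefore hides nuts lying on the 4 mm floor. I'll check the scene view for strays and confirm the cover and tin.

Run:
```python
from h import *
env.reach([.46,.28,.3],Rdown(-1.0)); f()
p,d,s=snap('scene','s12.png')
for n in ['nut0','tin','cover_centre','knob_grip','clamp0','pin','cap','square_tin']:
    print(n,[(np.round(r['at'],3).tolist(),round(r['score'],2)) for r in tip_of('scene',n)])
snap('top','t12.png')
for n in ['nut0','tin','clamp0','pin','cap','square_tin','cover_centre']:
    print(n,[(np.round(r['at'],3).tolist(),round(r['score'],2)) for r in tip_of('top',n)])
cv2.imwrite('pics/s12c.png',cv2.resize(p[150:290,190:410,::-1],(792,504),interpolation=cv2.INTER_CUBIC))
C=cloud('scene',d); m=(np.hypot(*(C[...,:2]-POT[:2]).transpose(2,0,1))<.043)&(C[...,2]<.07)&(d>0); print(m.sum(),C[m][:,2].min() if m.any() else 0)
```

```text
36.19 [0.4607 0.2788 0.3002] F [0.  0.4 0.1] w 0.0917 q [-1.43  0.24  0.99  1.79 -0.21  1.23 -1.38]
nut0 [([0.381, 0.161, -0.001], 0.33)]
tin [([0.532, 0.169, 0.002], 0.94), ([0.442, 0.296, -0.002], 0.68), ([0.69, 0.24, 0.003], 0.57)]
cover_centre [([0.315, -0.313, 0.087], 0.6), ([0.655, -0.197, 0.089], 0.59)]
knob_grip [([0.396, -0.274, 0.119], 0.94), ([0.648, -0.108, 0.121], 0.8)]
clamp0 [([0.41, -0.007, 0.001], 0.85), ([0.634, -0.008, -0.002], 0.82), ([0.563, -0.375, -0.002], 0.74), ([0.378, 0.162, -0.001], 0.6)]
pin [([0.395, -0.16, -0.004], 0.56)]
cap [([0.563, -0.375, -0.003], 0.56)]
square_tin [([0.548, 0.377, 0.002], 0.68)]
nut0 []
tin [([0.445, 0.29, -0.0], 0.68), ([0.683, 0.248, -0.001], 0.66), ([0.528, 0.173, 0.006], 0.58)]
clamp0 [([0.413, -0.008, -0.002], 0.89), ([0.63, -0.007, 0.003], 0.75), ([0.382, 0.16, 0.002], 0.65)]
pin [([0.394, -0.166, 0.003], 0.87)]
cap [([0.562, -0.376, 0.002], 0.63), ([0.653, -0.107, 0.117], 0.58)]
square_tin [([0.532, 0.169, 0.036], 0.6)]
cover_centre [([0.312, -0.311, 0.083], 0.74), ([0.654, -0.199, 0.085], 0.63)]
196 0.027506809643739194
```

View pics/s12c.png

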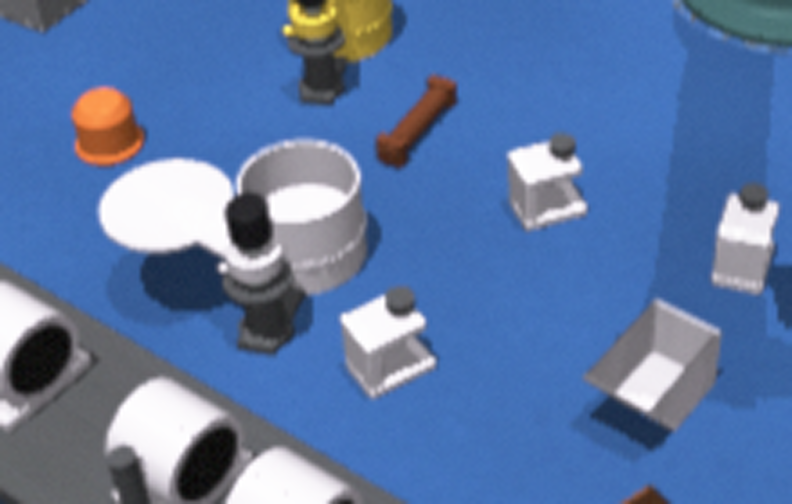

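There are no stray nuts anywhere, the tin stands empty at crop (660,360), the cover is open, and the bystanders are where they were. I'm handing in.

Run:
```python
from h import *
print(workorder.finish_job())
```

```text
the job is handed in; nothing more can be done
None
```

I opened the reject pot, poured the nuts in and stood the empty tin upright where it came from. I handed in at about 36 s of the 70 s allowed. I never saw the nuts in the pot; that they are there is inferred.

- **Cover:** I pulled the knob up about 17 mm, turned it 1.2 rad and let it down into the open notch. Afterwards the cover top measured 0.087 m and the knob top 0.132 m, and the estimated turn was about 1.2 rad.
- **Pour:** I tipped the tin to about 100° with its lip about 20 mm from the mouth's centre and 28 mm above the rim. The wrist load dropped by about 2 N, against roughly 1.8 N for six nuts. The pictures show the tin empty.
- **Tin and bystanders:** The tin stands released at about (0.53, 0.17), and the gripper is clear of everything. The clamps, pin and orange cap measured within a few mm of where they started in both final views. The square tin did so in the scene view only, because in the final top view the network reported another tin as it.

**Nuts not seen in the pot:** The cameras show a flat bottom at about 34 mm in the pot, where a 4 mm floor is specified. That surface was already there before the pour, so I think it hides the nuts. No nuts show in the tin or on the floor. The network's only nut report was a weak one (0.33) at the spot where clamp0 stands.

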